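Clear the pile off the cartridge sleeve and put everything in its tray

TASK

Take the pile on the small grey sleeve apart from the top down, one thing at a time, setting each thing right way up and flat inside the rim of the shallow tray made to its outline: first the eraser, then the white label roll, then the box of staples. Only when the pile is off, draw the white staple cartridge out through the sleeve's open side by its grip tab and lay it, right way up, in the long tray that is left.

Things in the scene. Friction and masses are not known exactly. Their poses are not given: they have to be found in the camera images.
- eraser_centre (a point): Pink eraser on top of the pile, 20 x 44 x 12 mm, loose. The point is its centre (6 mm above its underside); y is its long axis, x its 20 mm width, z up.
- label_roll_centre (a point): White roll of labels standing on its flat end, 44 mm diameter, 30 mm high, loose, under the eraser and on the box of staples. The point is its centre (15 mm above its underside); z is the roll's axis, up.
- staple_box_centre (a point): Closed card box of staples, green and cream, 42 x 68 x 19 mm, loose, under the label roll and on the sleeve's roof. The point is its centre (9.5 mm above its underside); y is its long axis (68 mm), x its 42 mm width, z up.
- cartridge_centre (a point): White plastic staple cartridge lying on the worktop inside the sleeve, loose, 50 g; overall 94 mm long (x). Its body is 34 mm wide and 22 mm high and spans x = -13 to +47 mm; a ribbed grip tab 14 mm wide and 18 mm high spans x = -47 to -13 mm and sticks 32 mm out of the sleeve's open side. The point is half-way along the overall length and 11 mm above the underside; x points from the tab into the sleeve, z up.
- sleeve: Fixed grey roofed holder, 76 mm (x) x 50 mm (y) outside, with 14 mm wide, 2 mm high feet beside it, 30 mm high; the pile stands on its flat roof. Origin: centre of its underside, on the worktop. Closed above, at both sides and at the +x end; open only at its -x end, where the opening is 38 mm wide and 26 mm high. The cartridge leaves along the sleeve's -x axis and is clear after 62 mm of travel; it slides on the worktop with 2 mm of play each side.
- eraser_tray_floor (a point): Smallest rectangular tray, for the eraser: grey, fixed, pocket 36 x 60 mm. The point is the centre of the tray's floor, 3 mm above the worktop; y is the pocket's long axis. As in all four trays the rim is 4 mm thick and stands 4 mm above the floor.
- round_tray_floor (a point): Round grey tray, for the label roll, fixed, pocket 60 mm diameter. The point is the centre of its floor, 3 mm above the worktop; z up. Beyond the work, wall cabinets hang 0.6 m above the worktop; their bar handles begin at x = 0.585 m (near y = 0.13 and 0.21 m), so swing with the arm drawn in.
- box_tray_floor (a point): Broad rectangular grey tray, for the box of staples, fixed, pocket 58 x 84 mm. The point is the centre of its floor, 3 mm above the worktop; y is the pocket's long axis.
- cartridge_tray_floor (a point): Long rectangular grey tray, for the staple cartridge, fixed, pocket 110 x 50 mm. The point is the centre of its floor, 3 mm above the worktop; x is the pocket's long axis. The cartridge may point either way along it.
Not all that is in view belongs to the job. Leave any brown or yellow look-alike of the part that bears cartridge_tray_floor alone.

How it is judged:
By the outcome, as a careful person would: the job done as asked, in the order asked, and still so for the second after the job is handed in, with the robot touching nothing.
It also fails if it takes over 106 s, if anything falls off the work surface, if the arm or the gripper's body presses on something with over 40 N, if the wrist force passes 120 N, or if a joint passes its speed limit or range.

ROBOT

A 7-joint arm with a two-finger parallel gripper is mounted at the origin on a cart in front of the work surface, level with it; the furniture and walls round the work are solid. World frame = base frame: x ahead of the robot, y to its left, z up, the work surface at z = 0. Lengths are in m, angles in rad, forces in N, time in s.
With the tool pointing down it reaches from about 0.425 to 0.925 m from the base axis. Payload 6.8 kg.
Tool frame: the origin (TCP) lies midway between the tips of the shut fingers; the grasp point (between the pads) lies robot.grasp_offset behind it (robot.grasp_offset is the distance from the TCP to the grasp point, in m); z points along the fingers, y is the line along which they close (so a half turn about z gives the same grasp; the last joint's range is limited). The gripper opens to 85 mm and grips with 20 to 120 N. Pads are 22 mm wide; open, the fingers measure 114 mm over their backs; the gripper's body (76 mm by 85 mm) begins 54 mm behind the grasp point. The pads swing forward as they close: fully open they stand 13 mm farther back than shut.
Start: joints at [1.184, 0.477, 0.022, 1.555, -0.011, 1.109, -0.083], TCP at [0.186, -0.649, 0.231] pointing down, gripper open.
Joint ranges: [-2.96, 2.96], [-0.34, 2.1], [-1.41, 1.46], [0.24, 2.44], [-1.37, 4.51], [0.17, 1.92], [-2.96, 2.96]. Speed limits (rad/s): [2.39, 2.39, 3.14, 3.14, 3.14, 3.14, 3.14].

INTERFACE

Orientations are given as a 3x3 rotation matrix whose columns are the frame's x, y, z axes.
In Python, from bench import robot gives the robot as it stands.
- The arm moves only by the tool apply_moves, never from a script. Its arguments are lists of equal length, an entry for each row: "delta_pos": the shift along the world's x, y, z in m, a list of three; "angular": the turn, a rotation vector about the world's x, y, z in rad, a list of three. In form: {"delta_pos": [[x, y, z], ...], "angular": [[rx, ry, rz], ...]}. A call has 1 to 8 rows; each row is the pose to reach, as a shift and turn from the pose commanded when the call began; what a row does not reach only later rows make up. A row lasts 1/10 s, in which the tool goes at most 50 mm and 8.59 degrees, less where a joint would pass 70% of its speed; a pose out of reach is approached as far as the arm can. A call with a gripper value outside its range is refused whole. "claw" is the opening in per cent of the stroke, from 0 (shut) to 100 (fully open), set as the call begins (left out, the last holds). The fingers move at their own pace and stop on an object; the grip force is fixed at half the most. Time passes only in rows, so rows that repeat a pose let the fingers close. It gives the time, the measured TCP pose, the force, the opening and the grip force at its end, in the units of the state.
- robot.observe(): the state, without advancing time (a new reading comes with each control period).
- robot.capture(name): name is "scene" or "side" or "wrist"; returns a dict with "color" (480x640x3 uint8, blue, green, red), "fx", "fy", "cx", "cy" (pixels), "distortion" ([k1, k2, p1, p2, k3] as OpenCV has them; the pictures are not rectified), "cam_to_world" (4x4, takes a point from camera to world coordinates). Camera axes: x right, y down, z forward; pixel columns grow to the right and rows downward; lengths in m; the calibration is good to about 2 mm. A picture is of the moment at which its call begins. There is no depth.
- robot.close_job(): hands the job in; it is judged then, once.
The state is a dict: "clock": time; "joint_pos": joint angles; "qvel": joint speeds; "tau": joint torques, N m; "eef_pos": TCP position; "tool_rot": TCP orientation; "contact_force": force on the tool from outside, world axes, zero at the start; "torque": the same for the moment, N m; "finger_gap": finger opening in m; "gripper_force": force on a finger pad.
Only numpy, scipy, OpenCV 4.12 (cv2) and the standard library are available. Lean on these libraries where they do the work, as an engineer would, in place of code of your own. Each camera call takes 0.05 s, during which the arm holds its last target. There are 200 camera calls.

## Working session

There is one attempt and no reset: what is moved stays moved. The work goes in short steps, Python scripts to look and compute and a tool call to move; the robot and the scene stay as the last step left them, time stands still between calls to the robot, and variables do not carry over. Pictures are saved under pics/ and viewed, at most 14 in all, crops included, and the job is handed in when it is done.

Besides the shell and the picture viewer there is one more tool, called after "Request:" in YAML: its name, and indented under it one key for each argument. apply_moves: Moves the arm, as the interface text tells. Its arguments: {"type":"object","properties":{"delta_pos":{"type":"array"},"angular":{"type":"array"},"claw":{"type":"number"}},"required":["delta_pos","angular"]}

```bash
mkdir -p pics; ls; python3 - <<'E'
from bench import robot
import cv2,pickle,numpy as np
print(robot.grasp_offset)
s=robot.observe();print(s['clock'],s['eef_pos'],s['tool_rot'],s['finger_gap'])
d={}
for n in ("scene","side"):
    c=robot.capture(n);d[n]=c;cv2.imwrite(f"pics/{n}0.png",c["color"])
    print(n,c['fx'],c['cx'],c['cy'],c['distortion'],np.round(c['cam_to_world'],3).tolist())
pickle.dump(d,open('cap0.pkl','wb'))
E
```

```text
pics
0.0187
0.0 [ 0.18556092 -0.64836115  0.23032363] [[ 9.61385501e-01  2.75204429e-01 -6.64248570e-04]
 [ 2.75205186e-01 -9.61383919e-01  1.75113006e-03]
 [-1.56679145e-04 -1.86631570e-03 -9.99998246e-01]] 0.08554556745280473
scene 433.9975392548188 328.030866754175 241.19715589146972 [-0.10318811  0.          0.          0.          0.        ] [[-0.695, -0.432, 0.574, -0.218], [-0.718, 0.44, -0.538, 0.483], [-0.02, -0.787, -0.616, 0.825], [0.0, 0.0, 0.0, 1.0]]
side 583.0925265001615 310.16741685766493 236.70326360792606 [0.05898864 0.         0.         0.         0.        ] [[0.836, -0.364, 0.411, -0.318], [-0.549, -0.556, 0.624, -1.418], [0.001, -0.748, -0.664, 1.41], [0.0, 0.0, 0.0, 1.0]]
```

View pics/scene0.png

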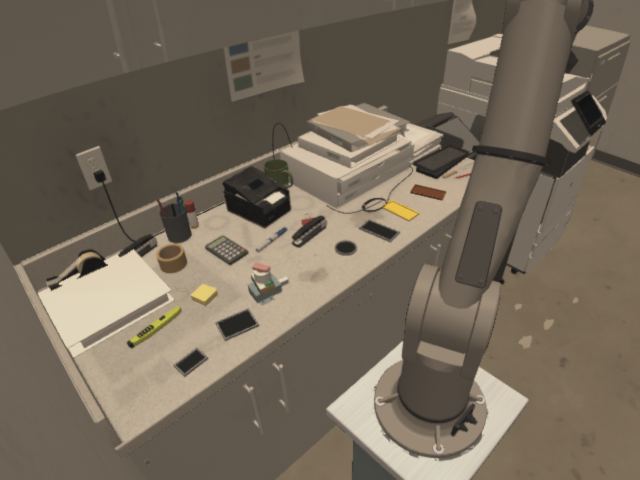

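View pics/side0.png

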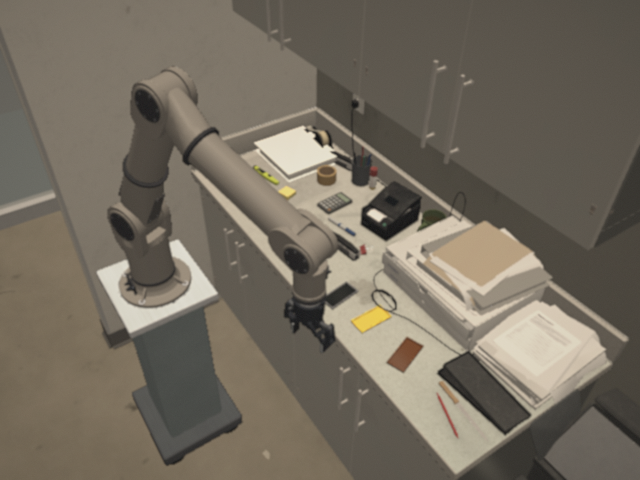

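The scene view shows the pile at (265,280) and the trays: eraser (191,362), box (237,324), round (346,247) and long (380,230). The look-alikes of the long tray are yellow (401,211) and brown (428,192). Other confusables are the pink/red item at (307,222), the staplers at (310,231) and (135,245), and the sticky note at (204,294). I choose the grey trays and the pile, and check them in a crop.

```bash
cat > h.py <<'E'
import cv2,numpy as np,pickle
def ray(c,uv):
    K=np.array([[c['fx'],0,c['cx']],[0,c['fy'],c['cy']],[0,0,1]])
    p=cv2.undistortPoints(np.array([[uv]],float),K,np.array(c['distortion']))[0,0]
    T=np.array(c['cam_to_world']);d=T[:3,:3]@[p[0],p[1],1];return T[:3,3],d
def at(c,uv,z):
    o,d=ray(c,uv);return (o+d*(z-o[2])/d[2])
def proj(c,P):
    T=np.linalg.inv(np.array(c['cam_to_world']))
    K=np.array([[c['fx'],0,c['cx']],[0,c['fy'],c['cy']],[0,0,1]])
    r,_=cv2.Rodrigues(T[:3,:3]);return cv2.projectPoints(np.array(P,float).reshape(-1,3),r,T[:3,3],K,np.array(c['distortion']))[0][:,0]
def topdown(c,x0,x1,y0,y1,z,s):
    # image: up = +x, left=+y ; s px per m
    H=int((x1-x0)*s);W=int((y1-y0)*s)
    j,i=np.meshgrid(np.arange(W),np.arange(H))
    P=np.stack([x1-(i+.5)/s,y1-(j+.5)/s,np.full(i.shape,z)],-1)
    m=proj(c,P).reshape(H,W,2).astype(np.float32)
    return cv2.remap(c['color'],m[...,0],m[...,1],cv2.INTER_CUBIC)
E
python3 - <<'E'
from h import *
d=pickle.load(open('cap0.pkl','rb'));c=d['scene']
for n,uv in dict(er=(191,362),box=(237,324),rnd=(346,247),lng=(380,230),pile=(265,290)).items(): print(n,at(c,uv,.003).round(3))
print(at(d['side'],(342,293),.003).round(3))
cv2.imwrite('pics/crop0.png',cv2.resize(c['color'][190:390,160:420],None,fx=3,fy=3,interpolation=cv2.INTER_CUBIC))
E
```

```text
er [0.449 0.303 0.003]
box [0.47  0.158 0.003]
rnd [ 0.49  -0.254  0.003]
lng [ 0.472 -0.391  0.003]
pile [0.517 0.033 0.003]
[ 0.489 -0.384  0.003]
```

View pics/crop0.png

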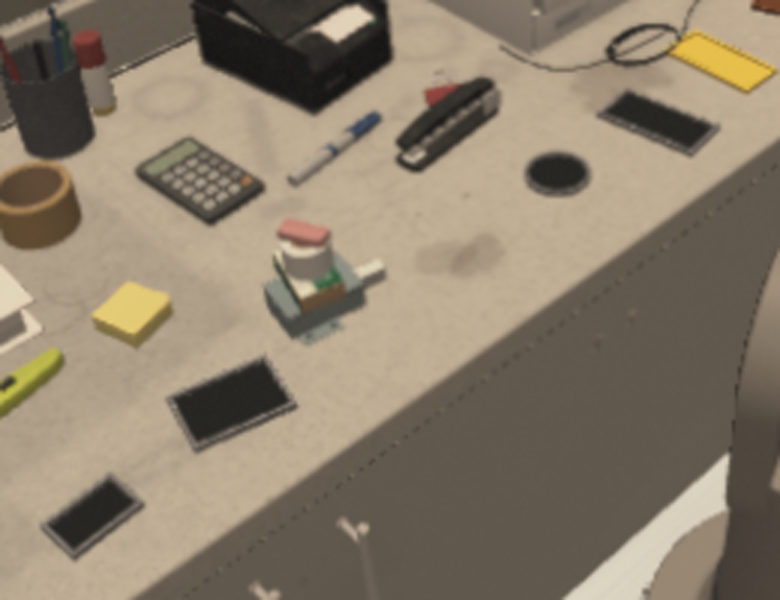

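The crop confirms it: dark-floored trays with a grey rim are eraser (92,515), box (232,403), round (557,173) and long (658,122). The pile is at (310,280), with the cartridge tab sticking out at (368,272), toward −y.

```bash
python3 - <<'E'
from h import *
d=pickle.load(open('cap0.pkl','rb'));c=d['scene']
A=dict(er=[(43,519),(110,476),(143,507),(76,556)],box=[(169,402),(264,358),(296,404),(197,448)],lng=[(628,92),(718,127),(693,153),(599,115)])
for n,L in A.items():
    P=np.array([at(c,(160+u/3,190+v/3),.005) for u,v in L])[:,:2]
    e=np.roll(P,-1,0)-P
    print(n,P.mean(0).round(4),np.linalg.norm(e,axis=1).round(3),np.degrees(np.arctan2(e[:,1],e[:,0])).round(0))
print('rnd',at(c,(160+557/3,190+173/3),.005).round(4))
f=lambda u,v,z:at(c,(160+u/3,190+v/3),z).round(4)
print('eraser top',[f(u,v,.091) for u,v in [(281,222),(331,228),(326,245),(278,238)]])
print('sleeve roof',f(265,295,.03),f(290,325,.03),f(364,285,.03)); print('tab end',f(384,268,.018),f(360,280,.018))
E
```

```text
er [0.4492 0.3024] [0.06  0.044 0.062 0.048] [ -90. -176.   93.    2.]
box [0.4675 0.1585] [0.088 0.062 0.088 0.059] [-100.  169.   77.  -10.]
lng [ 0.4701 -0.3861] [0.111 0.053 0.114 0.053] [-170.  100.   10.  -84.]
rnd [ 0.4863 -0.2488  0.005 ]
eraser top [array([0.5356, 0.0434, 0.091 ]), array([0.4984, 0.0176, 0.091 ]), array([0.4842, 0.0341, 0.091 ]), array([0.5206, 0.0577, 0.091 ])]
sleeve roof [0.5289 0.0755 0.03  ] [0.4835 0.082  0.03  ] [0.4768 0.0056 0.03  ]
tab end [ 0.4916 -0.0286  0.018 ] [ 0.4948 -0.0031  0.018 ]
```

Request:
apply_moves:
  delta_pos:
    - [0.03,0.04,0.01]
    - [0.06,0.08,0.02]
    - [0.09,0.12,0.03]
    - [0.12,0.16,0.04]
    - [0.15,0.2,0.05]
    - [0.18,0.24,0.06]
    - [0.21,0.28,0.07]
    - [0.22,0.32,0.08]
  angular:
    - [0,0,0]
    - [0,0,0]
    - [0,0,0]
    - [0,0,0]
    - [0,0,0]
    - [0,0,0]
    - [0,0,0]
    - [0,0,0]

```text
clock: 0.9
eef_pos: [0.4077, -0.3268, 0.3112]
tool_rot: [[0.961, 0.277, 0.0], [0.277, -0.961, 0.0], [0.0, -0.0, -1.0]]
contact_force: [0.4, 0.1, -0.5]
finger_gap: 0.0856
gripper_force: 0.0
```

Request:
apply_moves:
  delta_pos:
    - [0.01,0.045,0]
    - [0.02,0.09,0]
    - [0.03,0.135,0]
    - [0.04,0.18,0]
    - [0.05,0.225,0]
    - [0.06,0.27,0]
    - [0.07,0.315,0]
    - [0.09,0.36,0]
  angular:
    - [0,0,0.05]
    - [0,0,0.1]
    - [0,0,0.15]
    - [0,0,0.2]
    - [0,0,0.25]
    - [0,0,0.3]
    - [0,0,0.3]
    - [0,0,0.3]

```text
clock: 1.7
eef_pos: [0.495, 0.0326, 0.3113]
tool_rot: [[0.837, 0.547, -0.0], [0.547, -0.837, -0.001], [-0.001, 0.001, -1.0]]
contact_force: [1.0, -0.6, -0.2]
finger_gap: 0.0851
gripper_force: 0.0
```

Request:
apply_moves:
  delta_pos:
    - [0,0,0]
    - [0,0,0]
    - [0,0,0]
  angular:
    - [0,0,0]
    - [0,0,0]
    - [0,0,0]

```text
clock: 2.0
eef_pos: [0.4954, 0.0297, 0.3109]
tool_rot: [[0.838, 0.546, -0.001], [0.546, -0.838, -0.001], [-0.001, 0.0, -1.0]]
contact_force: [0.5, -1.4, -1.1]
finger_gap: 0.0853
gripper_force: 0.0
```

```bash
python3 - <<'E'
from h import *
from bench import robot
s=robot.observe();print(s['clock'],s['eef_pos'],s['joint_pos'].round(2) if hasattr(s['joint_pos'],'round') else s['joint_pos'])
c=robot.capture("wrist");pickle.dump(c,open('w1.pkl','wb'));cv2.imwrite('pics/w1.png',c['color']);print(c['fx'],c['distortion'],np.round(c['cam_to_world'],3).tolist())
E
```

```text
2.0 [0.49537525 0.02971865 0.31088385] [ 0.27  0.14 -0.5   1.84  0.08  1.17 -1.25]
385.66539976647067 [-0.01277122  0.          0.          0.          0.        ] [[0.546, -0.805, -0.233, 0.555], [-0.838, -0.524, -0.152, 0.069], [0.0, 0.279, -0.96, 0.455], [0.0, 0.0, 0.0, 1.0]]
```

View pics/w1.png

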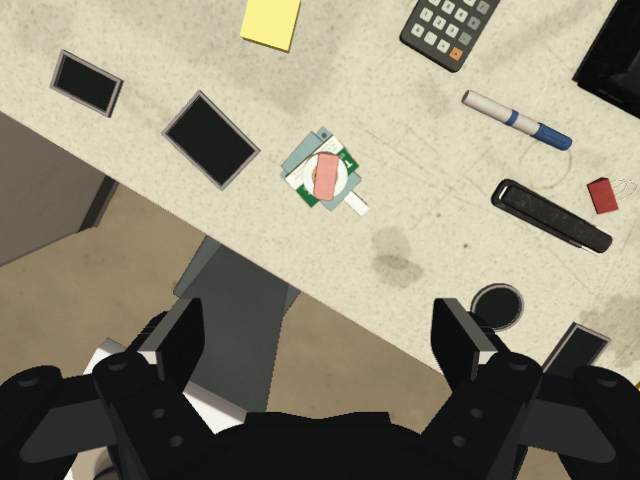

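The wrist view shows eraser (326,177), roll and box beneath it, and the tab at (357,203). The eraser tray is at (87,82), the box tray at (211,139) and the round tray at (497,307).

```bash
cat >> h.py <<'E'
def rect(mask,c,z):
    cs=max(cv2.findContours(mask,cv2.RETR_EXTERNAL,cv2.CHAIN_APPROX_NONE)[0],key=cv2.contourArea)
    P=np.array([at(c,p,z)[:2] for p in cs[:,0].astype(float)],np.float32)
    (x,y),(w,h),a=cv2.minAreaRect(P*1000)
    if w<h:w,h,a=h,w,a+90
    return [round(float(v),1) for v in (x,y,w,h,a%180)]  # mm, long-axis angle deg
E
python3 - <<'E'
from h import *
c=pickle.load(open('w1.pkl','rb'));im=c['color'];g=im.max(2)
def win(m,b):
    o=np.zeros_like(m);x0,y0,x1,y1=b;o[y0:y1,x0:x1]=m[y0:y1,x0:x1];return o
dark=(g<60).astype(np.uint8)*255
for n,b in dict(er=(45,45,128,120),box=(158,86,265,192),rnd=(468,280,528,334)).items(): print(n,rect(win(dark,b),c,.003))
hsv=cv2.cvtColor(im,cv2.COLOR_BGR2HSV)
pink=((im[...,2].astype(int)-im[...,1]>50)).astype(np.uint8)*255
print('eraser',rect(win(pink,(300,140,350,210)),c,.091))
s=pickle.load(open('cap0.pkl','rb'))['scene'];g=s['color'].max(2);d=(g<60).astype(np.uint8)*255
print('lng scene',rect(win(d,(358,218,402,242)),s,.003),'rnd',rect(win(d,(333,238,360,256)),s,.003),'box',rect(win(d,(210,305,262,342)),s,.003),'er',rect(win(d,(172,345,210,378)),s,.003))
cv2.imwrite('pics/w1c.png',cv2.resize(im[115:225,265:385],None,fx=5,fy=5,interpolation=cv2.INTER_CUBIC))
E
```

```text
er [450.8, 306.8, 60.0, 34.8, 95.3]
box [470.7, 160.2, 83.7, 57.0, 77.3]
rnd [487.2, -251.5, 63.1, 56.8, 163.5]
eraser [517.9, 35.7, 43.1, 19.3, 24.8]
lng scene [476.8, -391.0, 102.7, 40.7, 8.9] rnd [490.9, -252.8, 51.4, 48.1, 44.5] box [473.9, 157.0, 80.5, 52.7, 78.0] er [453.6, 302.4, 56.6, 30.8, 94.3]
```

View pics/w1c.png

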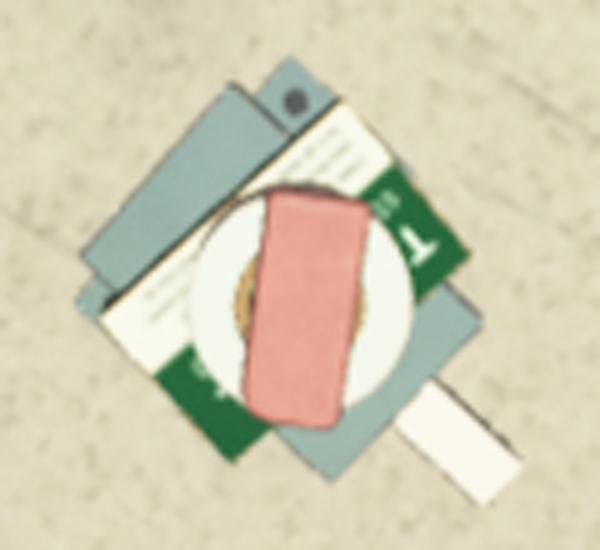

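Sizes check out (eraser 43×19 mm, trays 60×35, 84×57, ~60). Eraser centre is (0.518, 0.036) with its long axis at 25°. I move down over it.

Request:
apply_moves:
  delta_pos:
    - [0.006,0.002,-0.03]
    - [0.012,0.004,-0.07]
    - [0.018,0.006,-0.11]
    - [0.0225,0.006,-0.15]
    - [0.0225,0.006,-0.185]
    - [0.0225,0.006,-0.185]
    - [0.0225,0.006,-0.185]
  angular:
    - [0,0,-0.05]
    - [0,0,-0.1]
    - [0,0,-0.14]
    - [0,0,-0.14]
    - [0,0,-0.14]
    - [0,0,-0.14]
    - [0,0,-0.14]
  claw: 60

```text
clock: 2.75
eef_pos: [0.5182, 0.036, 0.1268]
tool_rot: [[0.906, 0.423, -0.001], [0.423, -0.906, -0.0], [-0.001, -0.0, -1.0]]
contact_force: [0.8, 0.7, 0.9]
finger_gap: 0.0513
gripper_force: 0.0
```

```bash
cat > look.py <<'E'
import sys
from h import *
from bench import robot
n,cam=sys.argv[1],sys.argv[2]
c=robot.capture(cam);pickle.dump(c,open(n+'.pkl','wb'));cv2.imwrite(f'pics/{n}.png',c['color'])
s=robot.observe();print(s['clock'],s['eef_pos'].round(4),'yawY',np.degrees(np.arctan2(s['tool_rot'][1][1],s['tool_rot'][0][1])).round(1),s['finger_gap'],np.round(s['joint_pos'],2))
E
python3 look.py w2 wrist; python3 - <<'E'
from h import *
c=pickle.load(open('w2.pkl','rb'));im=c['color'].astype(int)
pink=((im[...,2]-im[...,1]>50)).astype(np.uint8)*255
print('eraser',rect(pink,c,.091))
E
```

```text
2.8 [0.5192 0.0365 0.1279] yawY -64.9 0.05152727069904423 [ 0.18  0.39 -0.45  1.99  0.23  0.8  -1.54]
eraser [518.1, 35.9, 43.3, 18.9, 25.9]
```

View pics/w2.png

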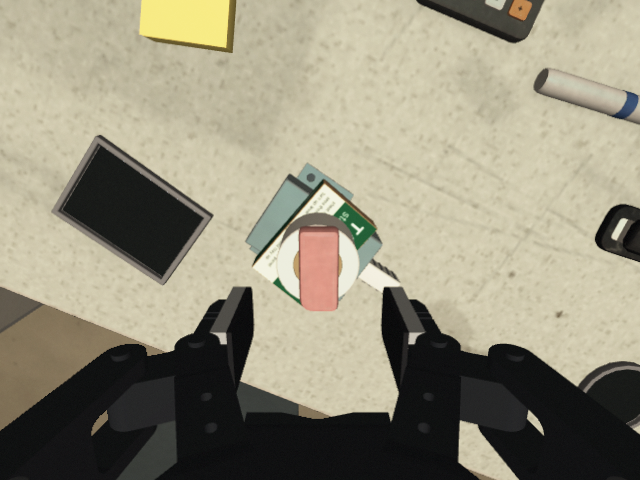

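The eraser at (319,268) is centred between the fingers and aligned with them. I go down and grip.

Request:
apply_moves:
  delta_pos:
    - [0,0,-0.02]
    - [0,0,-0.035]
    - [0,0,-0.043]
    - [0,0,-0.043]
    - [0,0,-0.043]
  angular:
    - [0,0,0]
    - [0,0,0]
    - [0,0,0]
    - [0,0,0]
    - [0,0,0]

```text
clock: 3.3
eef_pos: [0.5192, 0.0371, 0.0846]
tool_rot: [[0.905, 0.425, 0.002], [0.425, -0.905, 0.0], [0.002, 0.001, -1.0]]
contact_force: [-0.7, 0.2, -0.3]
finger_gap: 0.0512
gripper_force: 0.0
```

Request:
apply_moves:
  delta_pos:
    - [0,0,0]
    - [0,0,0]
    - [0,0,0]
    - [0,0,0]
    - [0,0,0]
    - [0,0,0]
    - [0,0,0]
    - [0,0,0]
  angular:
    - [0,0,0]
    - [0,0,0]
    - [0,0,0]
    - [0,0,0]
    - [0,0,0]
    - [0,0,0]
    - [0,0,0]
    - [0,0,0]
  claw: 0

```text
clock: 4.1
eef_pos: [0.5188, 0.0371, 0.0843]
tool_rot: [[0.905, 0.425, 0.001], [0.425, -0.905, -0.0], [0.001, 0.001, -1.0]]
contact_force: [-2.1, 0.0, 6.1]
finger_gap: 0.0178
gripper_force: 58.9
```

Request:
apply_moves:
  delta_pos:
    - [0,0,0.02]
    - [0,0,0.05]
    - [0,0,0.08]
    - [-0.01,0.03,0.08]
    - [-0.02,0.07,0.08]
    - [-0.03,0.11,0.08]
    - [-0.04,0.15,0.08]
    - [-0.05,0.19,0.08]
  angular:
    - [0,0,0]
    - [0,0,0]
    - [0,0,0]
    - [0,0,0.13]
    - [0,0,0.27]
    - [0,0,0.41]
    - [0,0,0.55]
    - [0,0,0.69]

```text
clock: 4.9
eef_pos: [0.4678, 0.2284, 0.1638]
tool_rot: [[0.423, 0.906, 0.001], [0.906, -0.423, -0.0], [0.0, 0.001, -1.0]]
contact_force: [1.1, 0.7, -0.4]
finger_gap: 0.0179
gripper_force: 58.9
```

Request:
apply_moves:
  delta_pos:
    - [-0.004,0.03,0]
    - [-0.01,0.05,0]
    - [-0.018,0.079,0]
    - [-0.018,0.079,0]
    - [-0.018,0.079,0]
    - [-0.018,0.079,0]
  angular:
    - [0,0,0.14]
    - [0,0,0.28]
    - [0,0,0.42]
    - [0,0,0.53]
    - [0,0,0.53]
    - [0,0,0.53]

```text
clock: 5.5
eef_pos: [0.4505, 0.3053, 0.1632]
tool_rot: [[-0.084, 0.996, -0.0], [0.996, 0.084, -0.001], [-0.001, -0.0, -1.0]]
contact_force: [-0.1, -0.4, -1.2]
finger_gap: 0.0179
gripper_force: 58.9
```

```bash
python3 look.py w3 wrist; python3 - <<'E'
from h import *
c=pickle.load(open('w3.pkl','rb'));im=c['color'].astype(int)
pink=((im[...,2]-im[...,1]>50)).astype(np.uint8)*255
print('eraser',rect(pink,c,.173))
E
```

```text
5.55 [0.4507 0.3051 0.1632] yawY 4.8 0.017748390869578995 [-0.08  0.46 -0.79  1.9   0.39  0.95 -0.98]
eraser [450.4, 306.3, 43.5, 18.8, 94.8]
```

View pics/w3.png

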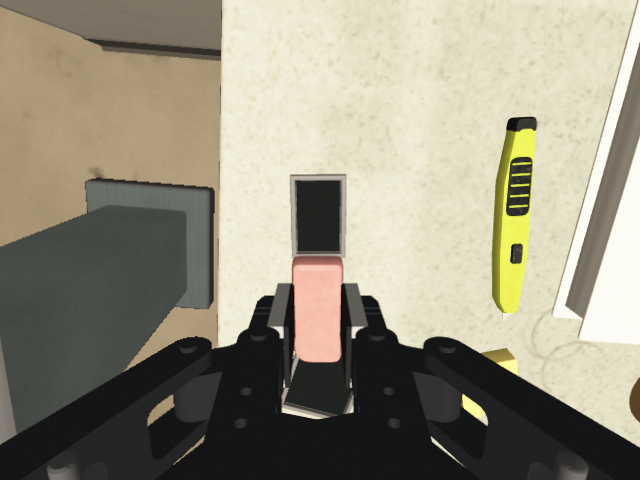

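The eraser at (318,308) is held flat. The tray at (319,217) lies ahead of it in the picture only by parallax, so I verify it and lower.

```bash
python3 - <<'E'
from h import *
c=pickle.load(open('w3.pkl','rb'));m=np.zeros((480,640),np.uint8);g=c['color'].max(2)
m[178:254,294:344]=(g[178:254,294:344]<60)*255
print(rect(m,c,.003))
E
```

```text
[451.2, 303.8, 57.4, 34.3, 94.8]
```

Request:
apply_moves:
  delta_pos:
    - [0,0,-0.04]
    - [0,0,-0.08]
    - [0,0,-0.115]
    - [0,0,-0.135]
    - [0,0,-0.147]
    - [0,0,-0.1545]
    - [0,0,-0.1545]
    - [0,0,-0.1545]
  angular:
    - [0,0,0]
    - [0,0,0]
    - [0,0,0]
    - [0,0,0]
    - [0,0,0]
    - [0,0,0]
    - [0,0,0]
    - [0,0,0]

```text
clock: 6.35
eef_pos: [0.451, 0.3064, 0.0097]
tool_rot: [[-0.087, 0.996, 0.002], [0.996, 0.087, 0.001], [0.001, 0.002, -1.0]]
contact_force: [0.3, -0.4, -0.4]
finger_gap: 0.0176
gripper_force: 58.9
```

Request:
apply_moves:
  delta_pos:
    - [0,0,0]
    - [0,0,0]
    - [0,0,0]
    - [0,0,0]
    - [0,0,0.03]
    - [0,0,0.07]
    - [0,0,0.11]
    - [0,0,0.15]
  angular:
    - [0,0,0]
    - [0,0,0]
    - [0,0,0]
    - [0,0,0]
    - [0,0,0]
    - [0,0,0]
    - [0,0,0]
    - [0,0,0]
  claw: 60

```text
clock: 7.15
eef_pos: [0.4499, 0.3059, 0.1602]
tool_rot: [[-0.088, 0.996, -0.001], [0.996, 0.088, -0.0], [-0.0, -0.001, -1.0]]
contact_force: [1.1, -0.2, -0.4]
finger_gap: 0.0511
gripper_force: 0.0
```

```bash
python3 look.py w4 wrist; python3 - <<'E'
from h import *
c=pickle.load(open('w4.pkl','rb'));im=c['color'].astype(int)
pink=((im[...,2]-im[...,1]>50)).astype(np.uint8)*255
print('eraser',rect(pink,c,.015))
E
```

```text
7.2 [0.4524 0.3089 0.1666] yawY 5.1 0.050711610899918366 [-0.08  0.45 -0.8   1.89  0.4   0.95 -0.98]
eraser [451.2, 305.1, 43.9, 19.0, 95.6]
```

The eraser is in its tray (451,305). Next I return to the pile for the roll.

Request:
apply_moves:
  delta_pos:
    - [0.008,-0.035,0.01]
    - [0.016,-0.07,0.02]
    - [0.024,-0.105,0.02]
    - [0.032,-0.14,0.02]
    - [0.04,-0.175,0.02]
    - [0.05,-0.21,0.02]
    - [0.06,-0.245,0.02]
    - [0.067,-0.27,0.02]
  angular:
    - [0,0,-0.13]
    - [0,0,-0.27]
    - [0,0,-0.41]
    - [0,0,-0.55]
    - [0,0,-0.69]
    - [0,0,-0.83]
    - [0,0,-0.97]
    - [0,0,-1.11]
  claw: 90

```text
clock: 8.0
eef_pos: [0.5176, 0.0332, 0.1787]
tool_rot: [[0.857, 0.515, 0.0], [0.515, -0.857, -0.001], [-0.0, 0.001, -1.0]]
contact_force: [0.4, 0.0, 0.6]
finger_gap: 0.0768
gripper_force: 0.0
```

Request:
apply_moves:
  delta_pos:
    - [0,0,0]
    - [0,0,0]
    - [0,0,0]
  angular:
    - [0,0,0]
    - [0,0,0]
    - [0,0,0]

```text
clock: 8.3
eef_pos: [0.5169, 0.0374, 0.1788]
tool_rot: [[0.852, 0.524, -0.0], [0.524, -0.852, 0.001], [0.0, -0.001, -1.0]]
contact_force: [-1.2, -0.1, -0.7]
finger_gap: 0.0768
gripper_force: 0.0
```

```bash
python3 look.py w5 wrist; python3 - <<'E'
from h import *
c=pickle.load(open('w5.pkl','rb'));im=c['color']
x,y=proj(c,[[.518,.035,.06]])[0].astype(int);print(x,y)
x0,y0=max(x-100,0),max(y-80,0);print(x0,y0)
cv2.imwrite('pics/w5c.png',cv2.resize(im[y0:y0+150,x0:x0+200],None,fx=4,fy=4,interpolation=cv2.INTER_CUBIC))
E
```

```text
8.35 [0.5169 0.0376 0.1788] yawY -58.4 0.0767436586585794 [ 0.24  0.33 -0.52  1.95  0.2   0.91 -1.4 ]
321 228
221 148
```

View pics/w5c.png

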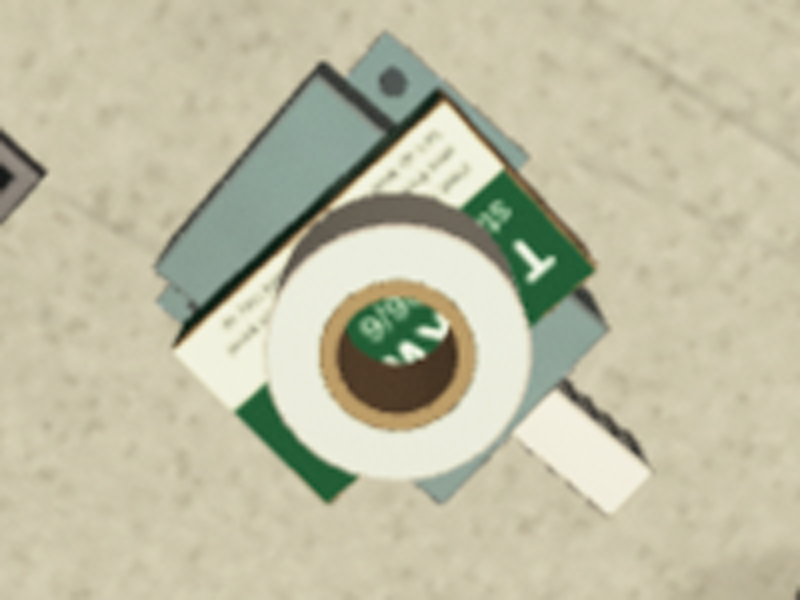

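The roll sits upright, with its top centre at crop (399,353). The box corners are at (441,92), (595,268), (330,502) and (175,345).

```bash
python3 - <<'E'
from h import *
c=pickle.load(open('w5.pkl','rb'))
f=lambda u,v,z:at(c,(221+u/4,148+v/4),z)[:2]
def q(n,L,z):
    P=np.array([f(u,v,z) for u,v in L]);e=np.roll(P,-1,0)-P
    print(n,P.mean(0).round(4),np.linalg.norm(e,axis=1).round(4),np.degrees(np.arctan2(e[:,1],e[:,0])).round(1))
print('roll',f(399,352,.079).round(4),'dia',np.linalg.norm(f(267,352,.079)-f(532,352,.079)))
q('box',[(441,92),(595,268),(330,502),(175,345)],.049)
q('sleeve',[(322,63),(157,268),(440,503),(607,325)],.030)
q('tab',[(652,470),(612,515),(513,432),(560,390)],.018)
E
```

```text
roll [0.5175 0.0354] dia 0.043687641287581215
box [0.5162 0.0377] [0.0427 0.0668 0.0421 0.0673] [-106.7  164.8   74.   -14.7]
sleeve [0.514  0.0364] [0.0512 0.0742 0.0497 0.0754] [172.1 -99.8  -9.2  79.1]
tab [ 0.5045 -0.0191] [0.013  0.0285 0.0133 0.0267] [173.4  80.6 -14.4 -99.9]
```

Request:
apply_moves:
  delta_pos:
    - [0.0005,-0.002,-0.04]
    - [0.0005,-0.002,-0.075]
    - [0.0005,-0.002,-0.1]
    - [0.0005,-0.002,-0.115]
    - [0.0005,-0.002,-0.122]
    - [0.0005,-0.002,-0.122]
    - [0.0005,-0.002,-0.122]
  angular:
    - [0,0,0]
    - [0,0,0]
    - [0,0,0]
    - [0,0,0]
    - [0,0,0]
    - [0,0,0]
    - [0,0,0]

```text
clock: 9.05
eef_pos: [0.5186, 0.0345, 0.0578]
tool_rot: [[0.853, 0.522, 0.002], [0.522, -0.853, 0.0], [0.002, 0.001, -1.0]]
contact_force: [0.3, 0.1, 0.3]
finger_gap: 0.0768
gripper_force: 0.0
```

Request:
apply_moves:
  delta_pos:
    - [0,0,0]
    - [0,0,0]
    - [0,0,0]
    - [0,0,0]
    - [0,0,0]
    - [0,0,0]
    - [0,0,0]
    - [0,0,0]
  angular:
    - [0,0,0]
    - [0,0,0]
    - [0,0,0]
    - [0,0,0]
    - [0,0,0]
    - [0,0,0]
    - [0,0,0]
    - [0,0,0]
  claw: 0

```text
clock: 9.85
eef_pos: [0.5184, 0.034, 0.058]
tool_rot: [[0.853, 0.522, 0.002], [0.522, -0.853, -0.0], [0.001, 0.001, -1.0]]
contact_force: [-2.7, -0.4, 7.8]
finger_gap: 0.0416
gripper_force: 60.0
```

Request:
apply_moves:
  delta_pos:
    - [0,0,0.02]
    - [0,0,0.05]
    - [0,0,0.08]
    - [-0.005,-0.03,0.1]
    - [-0.01,-0.07,0.1]
    - [-0.015,-0.11,0.1]
    - [-0.02,-0.15,0.1]
    - [-0.025,-0.19,0.1]
  angular:
    - [0,0,0]
    - [0,0,0]
    - [0,0,0]
    - [0,0,0]
    - [0,0,0]
    - [0,0,0]
    - [0,0,0]
    - [0,0,0]

```text
clock: 10.65
eef_pos: [0.4924, -0.1576, 0.1574]
tool_rot: [[0.853, 0.522, 0.001], [0.522, -0.853, -0.001], [0.001, 0.001, -1.0]]
contact_force: [1.1, -0.1, -0.4]
finger_gap: 0.0417
gripper_force: 60.8
```

Request:
apply_moves:
  delta_pos:
    - [-0.002,-0.04,0]
    - [-0.004,-0.07,0]
    - [-0.006,-0.095,0]
    - [-0.006,-0.095,0]
    - [-0.006,-0.095,0]
  angular:
    - [0,0,0]
    - [0,0,0]
    - [0,0,0]
    - [0,0,0]
    - [0,0,0]

```text
clock: 11.15
eef_pos: [0.4866, -0.2512, 0.1569]
tool_rot: [[0.854, 0.521, 0.0], [0.521, -0.854, 0.0], [0.0, -0.0, -1.0]]
contact_force: [0.1, 0.7, -0.2]
finger_gap: 0.0416
gripper_force: 60.8
```

```bash
python3 look.py w6 wrist
```

```text
11.2 [ 0.4869 -0.2501  0.1569] yawY -58.5 0.04170813224083583 [ 0.69  0.39 -0.4   1.91  0.19  0.88 -0.83]
```

View pics/w6.png

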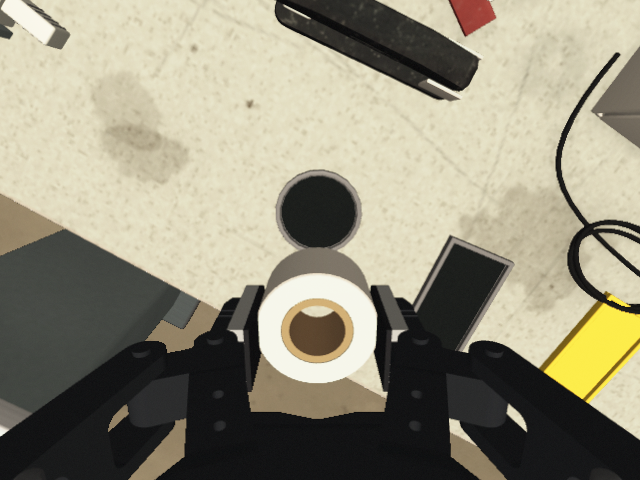

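The roll at (318,328) is held upright, and the round tray at (319,211) is nearly fully visible. The long grey tray is at (462,295) beside the yellow one. I measure the tray from here.

```bash
python3 - <<'E'
from h import *
c=pickle.load(open('w6.pkl','rb'));m=np.zeros((480,640),np.uint8);g=c['color'].max(2)
m[173:245,280:360]=(g[173:245,280:360]<60)*255
cs=max(cv2.findContours(m,0,1)[0],key=cv2.contourArea);P=np.array([at(c,p,.003)[:2] for p in cs[:,0]],np.float32)
print(cv2.fitEllipse(P*1000), cv2.minEnclosingCircle(P*1000))
print('roll',at(c,(318,328),.179).round(4), at(c,(318,330),.179).round(4))
E
```

```text
((489.7542419433594, -249.7416534423828), (56.08911895751953, 57.49696731567383), 30.287765502929688) ((489.39471435546875, -250.10435485839844), 29.1434268951416)
roll [ 0.4874 -0.2506  0.179 ] [ 0.4867 -0.2511  0.179 ]
```

Request:
apply_moves:
  delta_pos:
    - [0.0015,0,-0.04]
    - [0.0015,0,-0.08]
    - [0.0015,0,-0.11]
    - [0.0015,0,-0.13]
    - [0.0015,0,-0.14]
    - [0.0015,0,-0.144]
    - [0.0015,0,-0.144]
    - [0.0015,0,-0.144]
  angular:
    - [0,0,0]
    - [0,0,0]
    - [0,0,0]
    - [0,0,0]
    - [0,0,0]
    - [0,0,0]
    - [0,0,0]
    - [0,0,0]

```text
clock: 12.0
eef_pos: [0.4892, -0.251, 0.0139]
tool_rot: [[0.853, 0.522, 0.002], [0.522, -0.853, -0.001], [0.001, 0.002, -1.0]]
contact_force: [-0.4, -0.2, -0.1]
finger_gap: 0.0415
gripper_force: 60.9
```

Request:
apply_moves:
  delta_pos:
    - [0,0,0]
    - [0,0,0]
    - [0,0,0]
    - [0,0,0]
    - [0,0,0.03]
    - [0,0,0.07]
    - [0,0,0.11]
    - [0,0,0.15]
  angular:
    - [0,0,0]
    - [0,0,0]
    - [0,0,0]
    - [0,0,0]
    - [0,0,0]
    - [0,0,0]
    - [0,0,0]
    - [0,0,0]
  claw: 80

```text
clock: 12.8
eef_pos: [0.4879, -0.2508, 0.1643]
tool_rot: [[0.853, 0.522, -0.0], [0.522, -0.853, 0.0], [-0.0, -0.0, -1.0]]
contact_force: [-0.5, -0.7, 0.1]
finger_gap: 0.0686
gripper_force: 0.0
```

```bash
python3 look.py w7 wrist
```

```text
12.85 [ 0.4917 -0.2521  0.171 ] yawY -58.6 0.06829246913986625 [ 0.7   0.37 -0.41  1.9   0.19  0.9  -0.83]
```

View pics/w7.png

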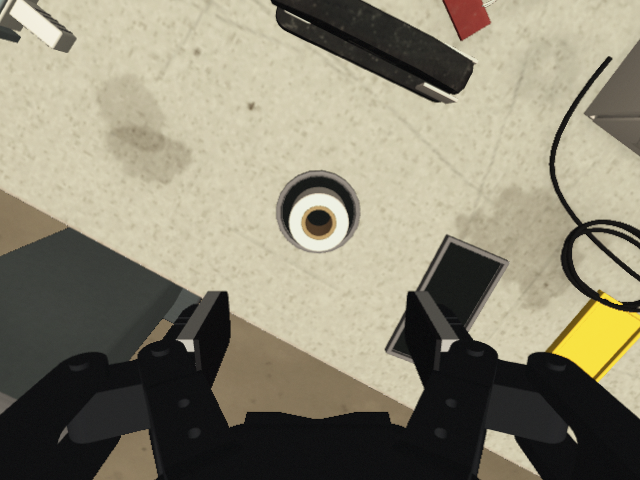

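The roll sits on the tray floor, upright at (318,222) inside the rim. Next is the box.

Request:
apply_moves:
  delta_pos:
    - [0.004,0.035,0]
    - [0.008,0.07,0]
    - [0.012,0.11,0]
    - [0.016,0.15,0]
    - [0.02,0.19,0]
    - [0.024,0.23,0]
    - [0.026,0.27,0]
    - [0.0265,0.289,0]
  angular:
    - [0,0,-0.11]
    - [0,0,-0.22]
    - [0,0,-0.33]
    - [0,0,-0.44]
    - [0,0,-0.55]
    - [0,0,-0.66]
    - [0,0,-0.77]
    - [0,0,-0.81]
  claw: 90

```text
clock: 13.65
eef_pos: [0.5147, 0.0425, 0.163]
tool_rot: [[0.966, -0.257, 0.001], [-0.257, -0.966, 0.002], [0.0, -0.002, -1.0]]
contact_force: [-0.3, 0.2, 0.0]
finger_gap: 0.0766
gripper_force: 0.0
```

Request:
apply_moves:
  delta_pos:
    - [0,0,0]
    - [0,0,0]
    - [0,0,0]
  angular:
    - [0,0,0]
    - [0,0,0]
    - [0,0,0]

```text
clock: 13.95
eef_pos: [0.5147, 0.0363, 0.1626]
tool_rot: [[0.966, -0.26, -0.0], [-0.26, -0.966, -0.001], [-0.0, 0.001, -1.0]]
contact_force: [-0.2, 0.2, -0.3]
finger_gap: 0.0765
gripper_force: 0.0
```

```bash
python3 look.py w8 wrist; python3 - <<'E'
from h import *
c=pickle.load(open('w8.pkl','rb'));im=c['color']
x,y=proj(c,[[.516,.037,.04]])[0].astype(int)
x0,y0=max(x-100,0),max(y-75,0);print(x0,y0)
cv2.imwrite('pics/w8c.png',cv2.resize(im[y0:y0+150,x0:x0+200],None,fx=4,fy=4,interpolation=cv2.INTER_CUBIC))
E
```

```text
14.0 [0.5147 0.0363 0.1626] yawY -105.1 0.07677170387154554 [ 0.12  0.33 -0.37  1.98  0.15  0.86 -2.17]
216 149
```

View pics/w8c.png

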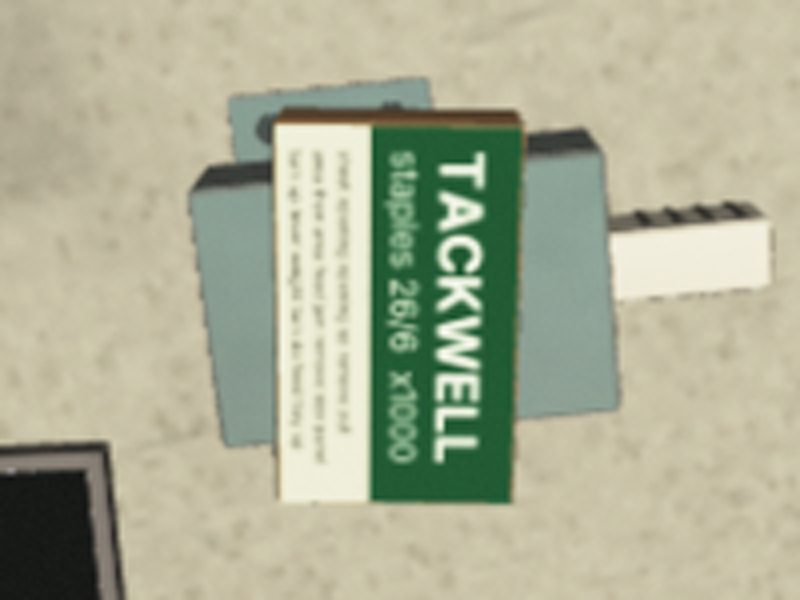

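The box lies square to the gripper with top corners (275,122), (522,127), (512,502), (279,502). The tab is at (690,260) and the sleeve roof corners at (190,190), (603,152), (620,408), (225,445).

```bash
python3 - <<'E'
from h import *
c=pickle.load(open('w8.pkl','rb'))
f=lambda u,v,z:at(c,(216+u/4,149+v/4),z)[:2]
def q(n,L,z):
    P=np.array([f(u,v,z) for u,v in L]);e=np.roll(P,-1,0)-P
    print(n,P.mean(0).round(4),np.linalg.norm(e,axis=1).round(4),np.degrees(np.arctan2(e[:,1],e[:,0])).round(1),'\n',P.round(4).tolist())
q('box',[(275,122),(522,127),(512,502),(279,502)],.049)
q('sleeve',[(190,190),(603,152),(620,408),(225,445)],.030)
q('tab',[(608,236),(770,218),(770,285),(615,300)],.018)
E
```

```text
box [0.5152 0.0379] [0.0413 0.0673 0.0418 0.0681] [-106.2  164.6   74.9  -15.8] 
 [[0.5536, 0.0486], [0.542, 0.0089], [0.4771, 0.0268], [0.488, 0.0671]]
sleeve [0.513  0.0362] [0.0751 0.0489 0.0753 0.0494] [-99.8 170.8  80.6  -9.5] 
 [[0.5436, 0.0692], [0.5309, -0.0048], [0.4826, 0.0031], [0.4949, 0.0774]]
tab [ 0.5039 -0.0174] [0.031  0.0132 0.03   0.0128] [-98.6 168.7  80.7  -6.9] 
 [[0.5126, -0.0031], [0.508, -0.0337], [0.4951, -0.0312], [0.5, -0.0016]]
```

Request:
apply_moves:
  delta_pos:
    - [0.0005,0.0015,-0.04]
    - [0.0005,0.0015,-0.075]
    - [0.0005,0.0015,-0.1]
    - [0.0005,0.0015,-0.117]
    - [0.0005,0.0015,-0.126]
    - [0.0005,0.0015,-0.126]
    - [0.0005,0.0015,-0.126]
  angular:
    - [0,0,0]
    - [0,0,0]
    - [0,0,0]
    - [0,0,0]
    - [0,0,0]
    - [0,0,0]
    - [0,0,0]

```text
clock: 14.7
eef_pos: [0.5158, 0.0391, 0.0374]
tool_rot: [[0.966, -0.259, 0.001], [-0.259, -0.966, -0.0], [0.001, -0.0, -1.0]]
contact_force: [0.5, 0.5, -0.5]
finger_gap: 0.0766
gripper_force: 0.0
```

Request:
apply_moves:
  delta_pos:
    - [0,0,0]
    - [0,0,0]
    - [0,0,0]
    - [0,0,0]
    - [0,0,0]
    - [0,0,0]
    - [0,0,0]
    - [0,0,0]
  angular:
    - [0,0,0]
    - [0,0,0]
    - [0,0,0]
    - [0,0,0]
    - [0,0,0]
    - [0,0,0]
    - [0,0,0]
    - [0,0,0]
  claw: 0

```text
clock: 15.5
eef_pos: [0.516, 0.0395, 0.038]
tool_rot: [[0.966, -0.258, 0.002], [-0.258, -0.966, -0.0], [0.002, -0.0, -1.0]]
contact_force: [-2.0, -1.1, 6.9]
finger_gap: 0.0402
gripper_force: 60.5
```

Request:
apply_moves:
  delta_pos:
    - [0,0,0.02]
    - [0,0,0.05]
    - [0,0,0.09]
    - [-0.005,0.01,0.12]
    - [-0.01,0.02,0.12]
    - [-0.015,0.03,0.12]
    - [-0.02,0.045,0.12]
    - [-0.025,0.06,0.12]
  angular:
    - [0,0,0]
    - [0,0,0]
    - [0,0,0]
    - [0,0,0.14]
    - [0,0,0.28]
    - [0,0,0.42]
    - [0,0,0.56]
    - [0,0,0.7]

```text
clock: 16.3
eef_pos: [0.4899, 0.0998, 0.1572]
tool_rot: [[0.903, 0.43, 0.001], [0.43, -0.903, -0.0], [0.0, 0.001, -1.0]]
contact_force: [-0.2, 0.4, -0.7]
finger_gap: 0.0406
gripper_force: 61.5
```

Request:
apply_moves:
  delta_pos:
    - [-0.005,0.015,0]
    - [-0.01,0.03,0]
    - [-0.015,0.045,0]
    - [-0.02,0.061,0]
    - [-0.02,0.061,0]
    - [-0.02,0.061,0]
    - [-0.02,0.061,0]
    - [-0.02,0.061,0]
  angular:
    - [0,0,0.14]
    - [0,0,0.28]
    - [0,0,0.42]
    - [0,0,0.56]
    - [0,0,0.7]
    - [0,0,0.84]
    - [0,0,0.91]
    - [0,0,0.91]

```text
clock: 17.1
eef_pos: [0.4701, 0.1603, 0.1569]
tool_rot: [[0.22, 0.976, 0.0], [0.976, -0.22, -0.0], [-0.0, 0.0, -1.0]]
contact_force: [-0.8, -0.6, -0.9]
finger_gap: 0.0398
gripper_force: 61.5
```

```bash
python3 look.py w9 wrist
```

```text
17.15 [0.4702 0.1603 0.1569] yawY -12.8 0.04006599278025482 [ 0.18  0.37 -0.76  2.01  0.33  0.88 -0.98]
```

View pics/w9.png

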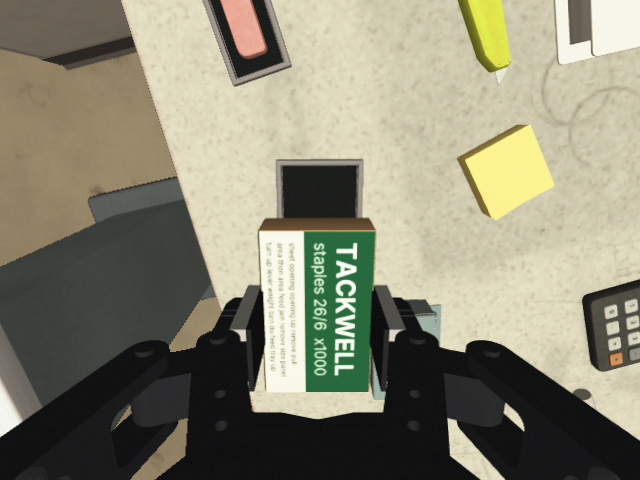

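The box is held flat, with top corners about (260,231), (375,231), (370,391), (264,391). The tray's far rim is at (276–363,160), and the eraser lies in its tray at (243,27).

```bash
python3 - <<'E'
from h import *
c=pickle.load(open('w9.pkl','rb'))
P=np.array([at(c,p,.168)[:2] for p in [(260,231),(375,231),(370,391),(264,391)]]);print('box',P.mean(0).round(4),np.linalg.norm(np.diff(P,axis=0),axis=1).round(4))
A,B=[at(c,p,.007)[:2] for p in [(276,159.5),(363.5,159.5)]]
d=(B-A)/np.linalg.norm(B-A);n=np.array([-d[1],d[0]]);n=n if n@(P.mean(0)-A)>0 else -n
print('tray',((A+B)/2+n*.046).round(4),np.linalg.norm(B-A),np.degrees(np.arctan2(d[1],d[0])))
E
```

```text
box [0.4701 0.1603] [0.0412 0.0678 0.0433]
tray [0.4718 0.1588] 0.06581168263025747 -12.695669818905204
```

Request:
apply_moves:
  delta_pos:
    - [0.001,-0.0005,-0.04]
    - [0.001,-0.0005,-0.08]
    - [0.001,-0.0005,-0.11]
    - [0.001,-0.0005,-0.13]
    - [0.001,-0.0005,-0.14]
    - [0.001,-0.0005,-0.1445]
    - [0.001,-0.0005,-0.1445]
    - [0.001,-0.0005,-0.1445]
  angular:
    - [0,0,0]
    - [0,0,0]
    - [0,0,0]
    - [0,0,0]
    - [0,0,0]
    - [0,0,0]
    - [0,0,0]
    - [0,0,0]

```text
clock: 17.95
eef_pos: [0.4721, 0.1604, 0.0133]
tool_rot: [[0.221, 0.975, 0.002], [0.975, -0.221, 0.001], [0.001, 0.002, -1.0]]
contact_force: [-0.2, 0.2, -1.2]
finger_gap: 0.0403
gripper_force: 61.4
```

Request:
apply_moves:
  delta_pos:
    - [0,0,0]
    - [0,0,0]
    - [0,0,0]
    - [0,0,0]
    - [0,0,0.03]
    - [0,0,0.07]
    - [0,0,0.11]
    - [0,0,0.16]
  angular:
    - [0,0,0]
    - [0,0,0]
    - [0,0,0]
    - [0,0,0]
    - [0,0,0]
    - [0,0,0]
    - [0,0,0]
    - [0,0,0]
  claw: 85

```text
clock: 18.75
eef_pos: [0.4702, 0.1595, 0.1729]
tool_rot: [[0.22, 0.976, -0.003], [0.976, -0.22, -0.001], [-0.001, -0.002, -1.0]]
contact_force: [1.2, -0.5, 0.0]
finger_gap: 0.0725
gripper_force: 0.0
```

```bash
python3 look.py w10 wrist
```

```text
18.8 [0.4743 0.1624 0.181 ] yawY -12.7 0.07196559304129047 [ 0.2   0.35 -0.79  1.98  0.31  0.92 -0.96]
```

View pics/w10.png

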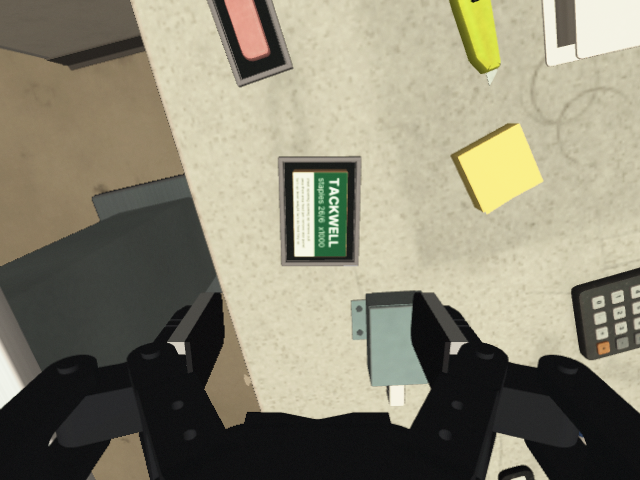

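The box is flat in its tray at (320,212), and the eraser is still in its tray. I have one view left, so the cartridge goes by measurement. I move above the tab and compute the long tray meanwhile.

Request:
apply_moves:
  delta_pos:
    - [0.006,-0.03,0]
    - [0.012,-0.07,0]
    - [0.018,-0.11,0]
    - [0.024,-0.14,0]
    - [0.03,-0.165,0]
    - [0.0327,-0.179,-0.01]
    - [0.0327,-0.179,-0.03]
    - [0.0327,-0.179,-0.05]
  angular:
    - [0,0,0.03]
    - [0,0,0.058]
    - [0,0,0.058]
    - [0,0,0.058]
    - [0,0,0.058]
    - [0,0,0.058]
    - [0,0,0.058]
    - [0,0,0.058]
  claw: 60

```text
clock: 19.6
eef_pos: [0.504, -0.019, 0.1213]
tool_rot: [[0.164, 0.986, 0.0], [0.986, -0.164, 0.0], [0.0, 0.0, -1.0]]
contact_force: [0.1, -0.1, 0.3]
finger_gap: 0.0512
gripper_force: 0.0
```

Request:
apply_moves:
  delta_pos:
    - [0,0,0]
    - [0,0,0]
    - [0,0,0]
  angular:
    - [0,0,0]
    - [0,0,0]
    - [0,0,0]

```text
clock: 19.9
eef_pos: [0.5045, -0.0182, 0.1231]
tool_rot: [[0.162, 0.987, 0.001], [0.987, -0.162, 0.0], [0.0, 0.001, -1.0]]
contact_force: [0.3, -0.3, 0.5]
finger_gap: 0.0512
gripper_force: 0.0
```

```bash
python3 look.py w11 wrist; python3 - <<'E'
from h import *
c=pickle.load(open('w7.pkl','rb'))
A,B,C=[at(c,p,.007)[:2] for p in [(450,235),(508,262),(387,350)]]
d=(B-A)/np.linalg.norm(B-A);n=(C-A)/np.linalg.norm(C-A)
print('long',((B+C)/2).round(4),((A+B)/2+n*.059).round(4),np.linalg.norm(B-A),np.linalg.norm(C-A),np.degrees(np.arctan2(n[1],n[0])),np.degrees(np.arctan2(d[1],d[0])))
for f in('w11',):
    c=pickle.load(open(f+'.pkl','rb'));im=c['color'].astype(int)
    w=((im.min(2)>195)&(im.max(2)-im.min(2)<30)).astype(np.uint8)*255
    pc=proj(c,[[.5038,-.0174,.018]])[0].astype(int);m=np.zeros_like(w);x,y=pc;m[y-60:y+60,x-50:x+50]=w[y-60:y+60,x-50:x+50]
    print(pc,rect(m,c,.018))
    cv2.imwrite('pics/w11c.png',cv2.resize(c['color'][y-75:y+75,x-100:x+100],None,fx=4,fy=4,interpolation=cv2.INTER_CUBIC))
E
```

```text
19.95 [ 0.5046 -0.0184  0.1232] yawY -9.4 0.05146604547648606 [ 0.48  0.43 -0.7   2.02  0.37  0.82 -0.59]
long [ 0.4758 -0.3875] [ 0.475  -0.3877] 0.05592033207947778 0.11631260789533257 -171.84056702877868 -83.31842597569666
[315 232] [504.3, -17.6, 27.9, 11.6, 80.6]
```

Tab centre (504.3,−17.6) mm at 80.6° agrees with the earlier measurement. I go down and grip.

Request:
apply_moves:
  delta_pos:
    - [-0.0005,-0.0007,-0.035]
    - [-0.0005,-0.0007,-0.07]
    - [-0.0005,-0.0007,-0.095]
    - [-0.0005,-0.0007,-0.108]
    - [-0.0005,-0.0007,-0.1165]
    - [-0.0005,-0.0007,-0.1165]
    - [-0.0005,-0.0007,-0.1165]
  angular:
    - [0,0,0]
    - [0,0,0]
    - [0,0,0]
    - [0,0,0]
    - [0,0,0]
    - [0,0,0]
    - [0,0,0]

```text
clock: 20.65
eef_pos: [0.5044, -0.0195, 0.0068]
tool_rot: [[0.163, 0.987, 0.002], [0.987, -0.163, -0.0], [0.0, 0.002, -1.0]]
contact_force: [0.8, -0.3, 0.1]
finger_gap: 0.0511
gripper_force: 0.0
```

Request:
apply_moves:
  delta_pos:
    - [0,0,0]
    - [0,0,0]
    - [0,0,0]
    - [0,0,0]
    - [0,0,0]
    - [0,0,0]
    - [0,0,0]
    - [0,0,0]
  angular:
    - [0,0,0]
    - [0,0,0]
    - [0,0,0]
    - [0,0,0]
    - [0,0,0]
    - [0,0,0]
    - [0,0,0]
    - [0,0,0]
  claw: 0

```text
clock: 21.45
eef_pos: [0.504, -0.0198, 0.0067]
tool_rot: [[0.163, 0.987, 0.001], [0.987, -0.163, -0.001], [-0.0, 0.001, -1.0]]
contact_force: [-0.7, -1.5, 7.1]
finger_gap: 0.0123
gripper_force: 59.1
```

Gripped. I draw it out 75 mm along −u = (−0.165, −0.986).

Request:
apply_moves:
  delta_pos:
    - [-0.0017,-0.0099,0.0005]
    - [-0.0033,-0.0197,0.0005]
    - [-0.005,-0.0296,0.0005]
    - [-0.0066,-0.0394,0.0005]
    - [-0.0083,-0.0493,0.0005]
    - [-0.0099,-0.0592,0.0005]
    - [-0.0116,-0.069,0.0005]
    - [-0.0124,-0.074,0.0005]
  angular:
    - [0,0,0]
    - [0,0,0]
    - [0,0,0]
    - [0,0,0]
    - [0,0,0]
    - [0,0,0]
    - [0,0,0]
    - [0,0,0]

```text
clock: 22.25
eef_pos: [0.4915, -0.0946, 0.0067]
tool_rot: [[0.164, 0.986, 0.001], [0.986, -0.164, 0.0], [0.001, 0.001, -1.0]]
contact_force: [0.0, 3.8, 5.9]
finger_gap: 0.0124
gripper_force: 59.4
```

```bash
python3 look.py w12 wrist; cp pics/w12.png /dev/null; python3 - <<'E'
from h import *
c=pickle.load(open('w12.pkl','rb'));im=c['color'].astype(int)
# expected body outline at top z=.022: tab end = grasp-14u
u=np.array([.165,.986]);g=np.array([.4915,-.094])
w=((im.min(2)>190)&(im.max(2)-im.min(2)<35)).astype(np.uint8)*255
bc=g+u*63; x,y=proj(c,[[bc[0],bc[1],.022]])[0].astype(int) if 0 else proj(c,[[*(g+u*.063),.022]])[0].astype(int)
n,l,st,ce=cv2.connectedComponentsWithStats(w)
k=l[y,x];print((x,y),'k',k,st[k]); print(rect((l==k).astype(np.uint8)*255,c,.022),'expected body centre/tab',(g+u*.05).round(4))
E
```

```text
22.3 [ 0.4914 -0.0953  0.0067] yawY -9.5 0.011842900758646146 [ 0.52  0.6  -0.56  2.09  0.56  0.6  -0.61]
(np.int64(317), np.int64(146)) k 1 [  266    93   103   174 16755]
[499.8, -44.2, 58.1, 32.4, 80.5] expected body centre/tab [ 0.4998 -0.0447]
```

Drawn clear: the body measures 58×32 mm at (500,−44) and 80.5°, as expected. I lift, turn −72° and go to the long tray.

Request:
apply_moves:
  delta_pos:
    - [0,0,0.02]
    - [0,0,0.05]
    - [0,0,0.09]
    - [-0.006,-0.035,0.1]
    - [-0.012,-0.075,0.1]
    - [-0.018,-0.115,0.1]
    - [-0.024,-0.155,0.1]
    - [-0.03,-0.195,0.1]
  angular:
    - [0,0,0]
    - [0,0,0]
    - [0,0,0]
    - [0,0,-0.14]
    - [0,0,-0.28]
    - [0,0,-0.42]
    - [0,0,-0.56]
    - [0,0,-0.7]

```text
clock: 23.1
eef_pos: [0.4589, -0.2914, 0.1058]
tool_rot: [[0.765, 0.644, -0.002], [0.644, -0.765, -0.0], [-0.002, -0.001, -1.0]]
contact_force: [0.3, -0.3, -0.5]
finger_gap: 0.0121
gripper_force: 58.7
```

Request:
apply_moves:
  delta_pos:
    - [-0.005,-0.035,0]
    - [-0.01,-0.07,0]
    - [-0.0185,-0.103,0]
    - [-0.0185,-0.103,0]
    - [-0.0185,-0.103,0]
    - [-0.0185,-0.103,0]
    - [-0.0185,-0.103,0]
  angular:
    - [0,0,-0.14]
    - [0,0,-0.28]
    - [0,0,-0.42]
    - [0,0,-0.557]
    - [0,0,-0.557]
    - [0,0,-0.557]
    - [0,0,-0.557]

```text
clock: 23.8
eef_pos: [0.4425, -0.3907, 0.1061]
tool_rot: [[0.988, 0.153, -0.001], [0.153, -0.988, 0.001], [-0.0, -0.001, -1.0]]
contact_force: [0.4, -0.9, -0.5]
finger_gap: 0.012
gripper_force: 58.7
```

```bash
python3 look.py w13 wrist
```

```text
23.85 [ 0.4427 -0.3907  0.1062] yawY -81.2 0.01200118821762328 [ 0.86  0.51 -0.32  1.85  0.21  0.82 -0.98]
```

View pics/w13.png

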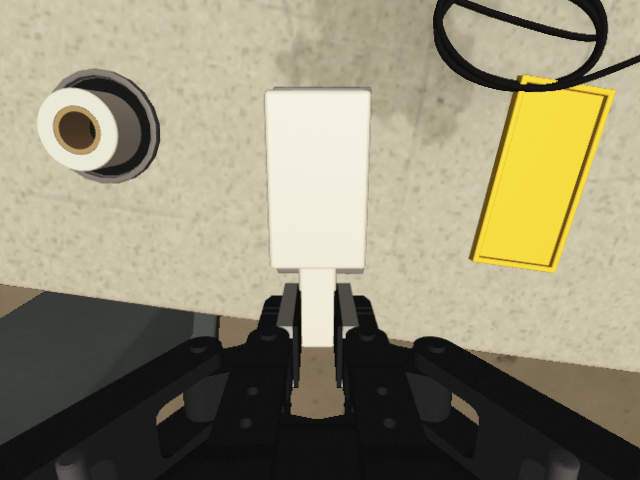

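The cartridge (318,180) hides the tray. The yellow look-alike is at (545,175) and the roll is well in its tray. I check that the cartridge is level against its expected outline and for its true centre.

```bash
python3 - <<'E'
from h import *
c=pickle.load(open('w13.pkl','rb'))
P=np.array([at(c,p,.1215)[:2] for p in [(265,90),(371,90),(365,269),(271,269)]])
print(P.mean(0).round(4),np.linalg.norm(np.roll(P,-1,0)-P,axis=1).round(4))
d=(P[0]+P[1]-P[2]-P[3])/2;d/=np.linalg.norm(d);print(np.degrees(np.arctan2(d[1],d[0])),'cart centre',(P.mean(0)-.017*d).round(4))
c=pickle.load(open('w12.pkl','rb'));im=c['color']
E
```

```text
[ 0.4925 -0.3828] [0.0333 0.0601 0.0336 0.0601]
8.849904649763362 cart centre [ 0.4758 -0.3855]
```

Request:
apply_moves:
  delta_pos:
    - [0,-0.0015,-0.03]
    - [0,-0.0015,-0.055]
    - [0,-0.0015,-0.075]
    - [0,-0.0015,-0.088]
    - [0,-0.0015,-0.0955]
    - [0,-0.0015,-0.0955]
    - [0,-0.0015,-0.0955]
  angular:
    - [0,0,0]
    - [0,0,0]
    - [0,0,0]
    - [0,0,0]
    - [0,0,0]
    - [0,0,0]
    - [0,0,0]

```text
clock: 24.55
eef_pos: [0.4431, -0.3933, 0.0113]
tool_rot: [[0.989, 0.15, 0.001], [0.15, -0.989, -0.001], [0.001, 0.001, -1.0]]
contact_force: [-0.6, -0.5, -1.4]
finger_gap: 0.0119
gripper_force: 58.7
```

Request:
apply_moves:
  delta_pos:
    - [0,0,0]
    - [0,0,0]
    - [0,0,0]
    - [0,0,0]
    - [0,0,0.03]
    - [0,0,0.07]
    - [0,0,0.11]
    - [0,0,0.15]
  angular:
    - [0,0,0]
    - [0,0,0]
    - [0,0,0]
    - [0,0,0]
    - [0,0,0]
    - [0,0,0]
    - [0,0,0]
    - [0,0,0]
  claw: 60

```text
clock: 25.35
eef_pos: [0.4424, -0.393, 0.1624]
tool_rot: [[0.989, 0.149, -0.0], [0.149, -0.989, 0.0], [-0.0, -0.0, -1.0]]
contact_force: [0.7, 0.2, -0.3]
finger_gap: 0.0518
gripper_force: 0.0
```

Request:
apply_moves:
  delta_pos:
    - [0,0,0]
    - [0,0,0]
    - [0,0,0]
    - [0,0,0]
  angular:
    - [0,0,0]
    - [0,0,0]
    - [0,0,0]
    - [0,0,0]

```text
clock: 25.75
eef_pos: [0.4417, -0.3926, 0.1592]
tool_rot: [[0.989, 0.149, -0.002], [0.149, -0.989, 0.002], [-0.002, -0.002, -1.0]]
contact_force: [-1.1, 0.0, 0.4]
finger_gap: 0.0512
gripper_force: 0.0
```

```bash
python3 look.py w14 wrist;  python3 - <<'E'
from h import *
c=pickle.load(open('w14.pkl','rb'));im=c['color'].astype(int)
w=((im.min(2)>185)&(im.max(2)-im.min(2)<35)).astype(np.uint8)*255
n,l,st,ce=cv2.connectedComponentsWithStats(w)
x,y=proj(c,[[.4925,-.384,.025]])[0].astype(int);k=l[y,x];print((x,y),k,st[k]);print('cart',rect((l==k).astype(np.uint8)*255,c,.025))
x,y=proj(c,[[.4755,-.3876,.003]])[0].astype(int);print(x,y)
m=np.zeros_like(w);m[max(y-90,0):y+90,x-60:x+60]=((im.max(2)<60)*255)[max(y-90,0):y+90,x-60:x+60]
n,l,st,ce=cv2.connectedComponentsWithStats(m)
for k in range(1,n):
    if st[k][4]>100: print(st[k],rect((l==k).astype(np.uint8)*255,c,.003))
E
```

```text
25.8 [ 0.4418 -0.3926  0.1593] yawY -81.4 0.05125991937607461 [ 0.88  0.44 -0.33  1.81  0.18  0.92 -0.95]
(np.int64(316), np.int64(151)) 148 [ 295  106   48  130 4747]
cart [477.2, -387.8, 92.2, 33.0, 8.7]
318 171
[ 286   99   66  142 3724] [474.7, -387.8, 108.7, 49.1, 8.6]
```

The cartridge (92×33 mm at (477,−388), 8.7°) lies flat and centred in the pocket (109×49 mm at (475,−388), 8.6°). I hand in.

```bash
python3 -c "
from bench import robot
print(robot.close_job())"
```

```text
the job is handed in; nothing more can be done
None
```

I moved the eraser, label roll, box of staples and cartridge into their trays in the order asked, and handed the job in at about 26 s. Wrist-camera checks after release put each one flat and inside its rim; for the cartridge I measured the picture but did not view it. The hand-in returned no verdict.

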